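Secure the slide carrier and present it frosted end up

TASK

Turn the small turnbutton on the slide carrier fully across the glass while the carrier still lies in its cradle, so the slide cannot slip out. Then find the frosted end by the notched corner, lift the carrier out and present it for reading: glass face up, sloped like a reading desk (about 40 degrees) with the frosted, notched end higher, its middle at least 15 cm above the table. The program finishes while still holding it there, steady and touching nothing but the gripper; do not push the bottle, tin and cup about.

Things in the scene. Friction and masses are not known exactly. Their poses are not given: they have to be found in the camera images.
- cradle: Fixed wooden cradle, 154 x 84 mm (x, y), 28 mm high; origin at the centre of its underside on the table. A 6 mm base board bears two saddles (|x| 36 to 70 mm, 68 mm wide), tops 20 mm above the table, under the carrier's ends; fences 8 mm higher hold its ends and corners with 3 to 4 mm play. For |x| under 36 mm the carrier's long sides are free for fingers down to the board.
- carrier: Loose grey plastic slide carrier, 120 x 48 x 12 mm (x, y, z), about 0.1 kg; origin at the centre of its underside, z up out of the glass face. Lies in the cradle, underside at z = 20 mm. Fixed glass slide 76 x 26 mm in its top, frosted 20 mm at the +x end. A 12 x 12 mm notch through the corner at +x, -y marks that end. Grip it across the width at its middle, turnbutton between the fingers.
- frosted_end (a point): Middle of the top edge of the carrier's frosted, notched end: carrier x = +60, y = 0, z = 12 mm.
- clear_end (a point): Middle of the top edge of the carrier's other end: carrier x = -60, y = 0, z = 12 mm.
- turnbutton (a joint): Turnbutton angle about the carrier's z, counter-clockwise seen from above. 0 = open, tongue along the carrier towards its -x end; 1.571 (stop) = fully across, tongue towards carrier -y over the glass. Friction 0.015 N m, stays where left; starts between 0 and 0.35.
- button_axis (a point): On the turnbutton's pivot, at carrier (0, 15.5) mm, 15.5 mm above the carrier's top face. The turnbutton is an aluminium tongue 9 mm wide and 14 mm tall, 1.5 mm clear of the top face, reaching 28 mm from the pivot, with a 13 mm round hub. The point's -x axis points along the tongue to its tip. It can be gripped across its width at the pivot and turned, or pushed.
- button_tip (a point): Free tip of the turnbutton's tongue, top edge, 28 mm from the pivot.
- bottle: Bystander: brown glass bottle, 60 mm across, 130 mm tall, origin at the centre of its underside.
- tin: Bystander: tin can, 72 mm across, 85 mm tall, origin at the centre of its underside.
- cup: Bystander: plastic cup, 72 mm across, 75 mm tall, origin at the centre of its underside.
There are look-alikes about, which are no part of the job. What is meant by the cradle is not blue, and is the larger of those in its own colour. There is more than one size of the carrier; the job needs the smaller.

How it is judged:
On the way, in this order (a step that is already met when the one before it is completed fails the run):
1. the turnbutton is turned across the glass (within 0.25 rad of its stop) while the carrier lies in the cradle (value of joint turnbutton above 1.32 rad and height (world z) of carrier below 0.03 m and angle between carrier's own z axis and vertical below 0.15 rad and horizontal distance between carrier and cradle below 0.015 m), for 0.2 s.
2. the carrier is lifted by the fingers with its glass face up (height (world z) of carrier above 0.08 m and angle between carrier's own z axis and vertical below 1.15 rad and contact force between the fingers and carrier above 1 N), for 0.1 s.
At the end, for the whole second after the job is handed in: Turnbutton within 0.25 rad of its stop across the glass; carrier at rest, held by the fingers alone, its origin over 13 cm above the table, frosted end higher, long axis sloped 23 to 58 degrees from level, glass face within 60 degrees of straight up (value of joint turnbutton above 1.32 rad and height (world z) of carrier above 0.13 m and angle between carrier's own x axis and vertical between 0.56 and 1.17 rad and angle between carrier's own z axis and vertical below 1.05 rad and contact force between the fingers and carrier above 1 N and contact force between carrier and cradle below 0.1 N and contact force between carrier and bottle below 0.1 N and contact force between carrier and tin below 0.1 N and contact force between carrier and cup below 0.1 N and linear speed of carrier below 0.03 m/s and angular speed of carrier below 0.3 rad/s); the arm keeps its last pose, push and grip.
It fails at once if the bottle is pushed more than 3 cm or knocked over (distance of bottle from where it was at the start of the episode above 0.03 m or angle between bottle's own z axis and vertical above 0.5 rad).
It fails at once if the tin is pushed more than 3 cm or knocked over (distance of tin from where it was at the start of the episode above 0.03 m or angle between tin's own z axis and vertical above 0.5 rad).
It fails at once if the cup is pushed more than 3 cm or knocked over (distance of cup from where it was at the start of the episode above 0.03 m or angle between cup's own z axis and vertical above 0.5 rad).
It also fails if it takes over 64 s, if anything falls off the work surface, if the arm or the gripper's body presses on something with over 40 N, if the wrist force passes 120 N, or if a joint passes its speed limit or range.

ROBOT

A 6-joint arm with a two-finger parallel gripper is mounted at the origin on the work surface. World frame = base frame: x ahead of the robot, y to its left, z up, the work surface at z = 0. Lengths are in m, angles in rad, forces in N, time in s.
With the tool pointing down it reaches from about 0.425 to 0.95 m from the base axis. Payload 3.5 kg.
Tool frame: the origin (TCP) lies at the very end of the fingers, on their centre line; the grasp point (between the pads) lies 19 mm behind it (r.hold_point_z is the distance from the TCP to the grasp point, in m); z points along the fingers, y is the direction in which the jaws open and shut (so a half turn about z gives the same grasp; the last joint's range is limited). The gripper opens to 85 mm and grips with 20 to 120 N. Pads are 22 mm wide; open, the fingers measure 114 mm over their backs; the gripper's body (76 mm by 85 mm) begins 54 mm behind the grasp point. The pads swing forward as they close: fully open they stand 13 mm farther back than shut.
Start: joints at [1.029, 0.286, 1.577, -0, 1.279, -0.15], TCP at [0.258, 0.624, 0.231] pointing down, gripper open.
Joint ranges: [-2.77, 2.77], [-0.9, 2.22], [0.21, 2.48], [-1.53, 4.67], [0.24, 2.81], [-2.84, 2.84]. Speed limits (rad/s): [2.79, 2.79, 3.14, 3.14, 3.14, 3.14].

INTERFACE

Orientations are given as a 3x3 rotation matrix whose columns are the frame's x, y, z axes.
In Python, from rig import r, cams, ticket gives the robot as it stands.
- The arm moves only by the shell command python3 -m jog 'ROWS' [OPENING]. ROWS is JSON, a list of rows, each an object with "translation": the shift along the tool's x, y, z in cm, a list of three; "rot": the turn, a rotation vector about the tool's x, y, z in rad, a list of three. A call has 1 to 10 rows; each row shifts and turns the commanded pose from where the row before left it, along the tool's axes as they then stand; what a row does not reach is not made up. A row lasts 1/12 s, in which the tool goes at most 41.7 mm and 7.16 degrees, less where a joint would pass 70% of its speed; a pose out of reach is approached as far as the arm can. A call with a gripper value outside its range is refused whole. OPENING is the opening, from 0 (shut) to 1 (fully open), set as the call begins (- or left out, the last holds). The fingers move at their own pace and stop on an object; the grip force is fixed at half the most. Time passes only in rows, so rows that do not move let the fingers close. It gives the time, the measured TCP pose, the force and the opening at its end, in the units of the state.
- r.get_obs(): the state, without advancing time (a new reading comes with each control period).
- cams.snapshot(name): name is "scene" or "top" or "wrist"; returns a dict with "img" (420x560x3 uint8, red, green, blue), "camera_matrix" (3x3 intrinsics, pixels), "R" (3x3) and "t" (3): a world point X has camera coordinates R X + t; the wrist camera has in their place "mount" (4x4, takes a point from camera to tool coordinates, whose origin is the TCP and whose axes are the flange's). Camera axes: x right, y down, z forward; pixel columns grow to the right and rows downward; lengths in m; the calibration is good to about 2 mm. A picture is of the moment at which its call begins: read the wrist's pose just before it. There is no depth.
- ticket.job_done(): hands the job in, once; it reports no verdict.
Trained networks look in the newest picture that a camera, given by its name, has taken for a name from the list of things; names that differ only in an ending like _2 or _b are one class to them, and where a whole thing is asked for, a point or a joint stands for the part that bears it (a point fixed in the world has none). Each returns a list of dicts, best first, with "conf" (0 to 1); they miss things now and then, are a little off and sometimes report something else, mostly with a low value. They report only what shows in the picture. A call takes as long as a camera call. They do not tell look-alikes from the thing itself.
- cams.cut_out(label, camera): "region" (420x560 bool, what is visible of it) and "point" ([row, column] in pixels, amid what is visible of it).
- cams.mark_of(label, camera): "point" ([row, column] in pixels: a listed point, or the origin of a listed thing).
The state is a dict: "clock": time; "joints": joint angles; "joint_vel": joint speeds; "joint_efforts": joint torques, N m; "ee_pos": TCP position; "tool_rot": TCP orientation; "contact_force": force on the tool from outside, world axes, zero at the start; "moment": the same for the moment, N m; "opening": finger opening in m.
Only numpy, scipy, OpenCV 4.12 (cv2) and the standard library are available. Lean on these libraries where they do the work, as an engineer would, in place of code of your own. Each camera call takes 0.05 s, during which the arm holds its last target.

## Working session

There is one attempt and no reset: what is moved stays moved. The work goes in short steps, Python scripts to look and compute and a shell command to move; the robot and the scene stay as the last step left them, time stands still between calls to the robot, and variables do not carry over. Pictures are saved under pics/ and viewed, and the job is handed in when it is done.

```bash
ls; mkdir -p pics
cat > h.py <<'E'
from rig import r,cams,ticket
import numpy as np,cv2
def snap(n,f=None):
    o=r.get_obs(); s=cams.snapshot(n)
    if f: cv2.imwrite('pics/'+f,s['img'][:,:,::-1])
    if n=='wrist':
        M=np.array(s['mount']); T=np.eye(4);T[:3,:3]=o['tool_rot'];T[:3,3]=o['ee_pos']
        W=np.linalg.inv(T@M); s['R']=W[:3,:3]; s['t']=W[:3,3]
    return s
def ray(s,p,z):
    K=np.array(s['camera_matrix']);R=np.array(s['R']);t=np.array(s['t'])
    d=R.T@np.linalg.solve(K,[p[1],p[0],1.]);c=-R.T@t
    return c+d*(z-c[2])/d[2]
def proj(s,X):
    K=np.array(s['camera_matrix']);q=K@(np.array(s['R'])@np.array(X)+np.array(s['t']));return q[1]/q[2],q[0]/q[2]
E
python3 - <<'E'
from h import *
np.set_printoptions(precision=3,suppress=True)
print(r.get_obs(), r.hold_point_z)
hz={'cradle':0.0,'carrier':.02,'frosted_end':.032,'clear_end':.032,'button_axis':.0475,'button_tip':.0475,'bottle':0,'tin':0,'cup':0}
for n in ['scene','top','wrist']:
    s=snap(n,n+'0.png')
    for l,z in hz.items():
        for d in cams.mark_of(l,n): print(n,l,round(d['conf'],2),np.round(d['point']),ray(s,d['point'],z))
E
```

```text
pics
{'clock': 0.0, 'joints': array([ 1.029,  0.287,  1.578,  0.   ,  1.279, -0.15 ]), 'joint_vel': array([-0.001, -0.   ,  0.001,  0.001, -0.002,  0.   ]), 'joint_efforts': array([  0.   , -40.599, -29.263,  -0.   ,   0.006,   0.   ]), 'ee_pos': array([0.257, 0.623, 0.23 ]), 'tool_rot': array([[-0.924,  0.382, -0.001],
       [ 0.382,  0.924, -0.002],
       [ 0.   , -0.002, -1.   ]]), 'contact_force': array([-0.3  , -0.34 , -0.728]), 'moment': array([-0.036, -0.039, -0.006]), 'opening': 0.08524527651926946} 0.0187
scene cradle 0.77 [337. 290.] [ 0.677 -0.185  0.   ]
scene cradle 0.73 [209. 271.] [0.432 0.058 0.   ]
scene carrier 0.91 [243. 310.] [0.581 0.008 0.02 ]
scene carrier 0.79 [269. 128.] [ 0.338 -0.278  0.02 ]
scene frosted_end 0.97 [255. 303.] [ 0.597 -0.039  0.032]
scene clear_end 0.66 [222. 321.] [0.568 0.066 0.032]
scene button_axis 0.67 [265. 116.] [ 0.336 -0.297  0.047]
scene button_axis 0.59 [233. 317.] [0.591 0.018 0.047]
scene button_axis 0.47 [186. 397.] [0.647 0.269 0.047]
scene button_tip 0.73 [274. 130.] [ 0.376 -0.292  0.047]
scene button_tip 0.38 [226. 322.] 
[... 284 characters left out ...]
345.] [ 0.677 -0.186  0.   ]
top carrier 0.92 [183. 266.] [0.574 0.019 0.02 ]
top carrier 0.78 [282. 384.] [ 0.323 -0.259  0.02 ]
top frosted_end 0.76 [178. 291.] [ 0.581 -0.044  0.032]
top frosted_end 0.74 [183. 269.] [0.569 0.009 0.032]
top frosted_end 0.7 [318. 398.] [ 0.242 -0.282  0.032]
top clear_end 0.67 [185. 244.] [0.567 0.072 0.032]
top clear_end 0.65 [248. 380.] [ 0.404 -0.251  0.032]
top button_axis 0.59 [172. 268.] [0.594 0.011 0.048]
top button_axis 0.46 [282. 403.] [ 0.323 -0.295  0.047]
top button_tip 0.55 [264. 397.] [ 0.365 -0.284  0.047]
top tin 0.67 [171. 144.] [0.617 0.329 0.   ]
top cup 0.67 [203. 411.] [ 0.515 -0.34   0.   ]
top cup 0.49 [225. 157.] [0.479 0.294 0.   ]
```

View pics/scene0.png

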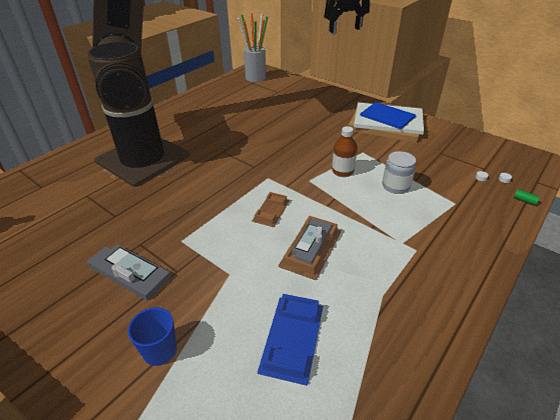

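View pics/top0.png

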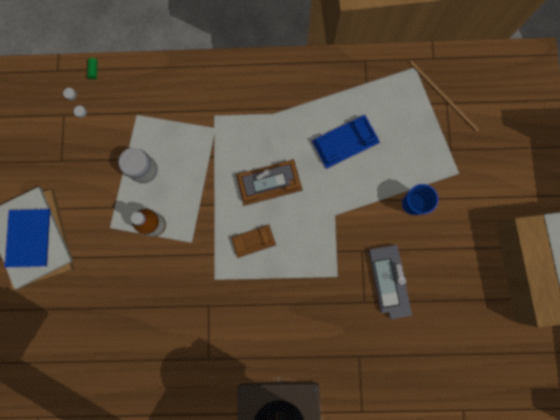

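```bash
python3 -c "
import cv2
i=cv2.imread('pics/top0.png')[130:270,200:420];cv2.imwrite('pics/topcrop.png',cv2.resize(i,None,fx=3.6,fy=3.6,interpolation=cv2.INTER_CUBIC))
i=cv2.imread('pics/scene0.png')[180:290,240:390];cv2.imwrite('pics/scrop.png',cv2.resize(i,None,fx=5,fy=5,interpolation=cv2.INTER_CUBIC))"
```

```text
(no output)
```

View pics/topcrop.png

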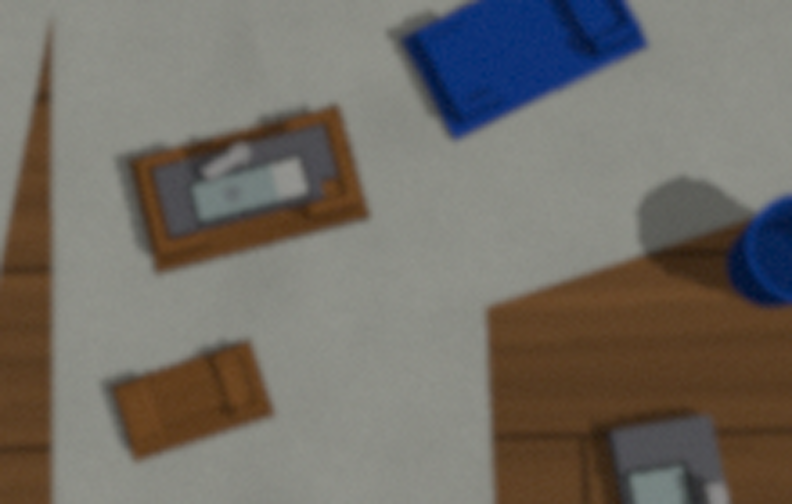

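View pics/scrop.png

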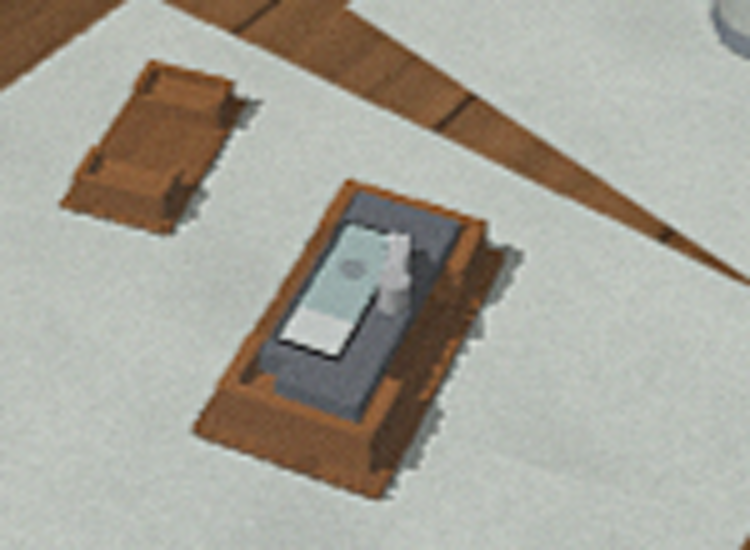

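The things that could be mistaken, at their pixels in the top picture:
- **Cradles:** the large brown one at (184,270), the small brown one at (241,252), and the blue one at (142,345).
- **Carriers:** the small one lying in the large brown cradle at (183,266), and the larger one loose on the table at (282,384).

I choose the large brown cradle and its carrier. The crops show the notch and frosted end at right in the top picture (world -y), and the button on the far side, nearly open. Next I move over it for a close look.

Run:
```python
from h import *
np.set_printoptions(precision=3,suppress=True)
s=snap('wrist'); o=r.get_obs()
print(np.array(s['mount']),s['camera_matrix'])
print(o['tool_rot'].T@(np.array([.574,.012,.23])-o['ee_pos']))
```

```text
[[ 0.001 -0.956 -0.292  0.075]
 [ 1.     0.001  0.001  0.001]
 [-0.    -0.292  0.956 -0.142]
 [ 0.     0.     0.     1.   ]] [[309.339   0.    275.439]
 [  0.    309.339 209.473]
 [  0.      0.      1.   ]]
[-0.526 -0.445  0.001]
```

```bash
python3 -m jog '[{"translation":[-2.9,-2.5,0],"rot":[0,0,0]},{"translation":[-2.9,-2.5,0],"rot":[0,0,0]},{"translation":[-2.9,-2.5,0],"rot":[0,0,0]},{"translation":[-2.9,-2.5,0],"rot":[0,0,0]},{"translation":[-2.9,-2.5,0],"rot":[0,0,0]},{"translation":[-2.9,-2.5,0],"rot":[0,0,0]},{"translation":[-2.9,-2.5,0],"rot":[0,0,0]},{"translation":[-2.9,-2.5,0],"rot":[0,0,0]},{"translation":[-2.9,-2.5,0],"rot":[0,0,0]}]'
python3 -m jog '[{"translation":[-2.9,-2.5,0],"rot":[0,0,0]},{"translation":[-2.9,-2.5,0],"rot":[0,0,0]},{"translation":[-2.9,-2.5,0],"rot":[0,0,0]},{"translation":[-2.9,-2.5,0],"rot":[0,0,0]},{"translation":[-2.9,-2.5,0],"rot":[0,0,0]},{"translation":[-2.9,-2.5,0],"rot":[0,0,0]},{"translation":[-2.9,-2.5,0],"rot":[0,0,0]},{"translation":[-2.9,-2.5,0],"rot":[0,0,0]},{"translation":[-2.9,-2.5,0],"rot":[0,0,0]}]'
```

```text
clock: 2.3
ee_pos: [0.4135, 0.3146, 0.2316]
tool_rot: [[-0.924, 0.382, 0.001], [0.382, 0.924, 0.0], [-0.001, 0.001, -1.0]]
contact_force: [1.6, 0.3, 0.5]
opening: 0.0856
clock: 3.05
ee_pos: [0.5689, 0.0067, 0.2316]
tool_rot: [[-0.924, 0.382, 0.001], [0.382, 0.924, 0.0], [-0.001, 0.0, -1.0]]
contact_force: [0.7, 0.4, 0.7]
opening: 0.0853
```

```bash
python3 -m jog '[{"translation":[0,0,0.8],"rot":[0,0,0.12]},{"translation":[0,0,0.8],"rot":[0,0,0.12]},{"translation":[0,0,0.8],"rot":[0,0,0.12]},{"translation":[0,0,0.8],"rot":[0,0,0.12]},{"translation":[0,0,0.8],"rot":[0,0,0.12]},{"translation":[0,0,0.8],"rot":[0,0,0.12]},{"translation":[0,0,0],"rot":[0,0,0]},{"translation":[0,0,0],"rot":[0,0,0]}]'
python3 - <<'E'
from h import *
np.set_printoptions(precision=3,suppress=True)
hz={'cradle':0.0,'carrier':.02,'frosted_end':.032,'clear_end':.032,'button_axis':.0475,'button_tip':.0475}
print(r.get_obs())
for n in ['wrist','top']:
    s=snap(n,n+'1.png')
    for l,z in hz.items():
        for d in cams.mark_of(l,n): print(n,l,round(d['conf'],2),np.round(d['point']),ray(s,d['point'],z))
E
```

```text
clock: 3.72
ee_pos: [0.568, 0.0087, 0.183]
tool_rot: [[-0.446, 0.895, -0.001], [0.895, 0.446, 0.0], [0.001, -0.001, -1.0]]
contact_force: [0.4, -0.7, 0.1]
opening: 0.0855
{'clock': 3.7167, 'joints': array([-0.163,  0.098,  1.886,  0.   ,  1.158, -0.625]), 'joint_vel': array([-0.001, -0.011, -0.019, -0.001, -0.   , -0.006]), 'joint_efforts': array([ -0.027, -31.295, -27.402,  -0.001,   0.004,   0.078]), 'ee_pos': array([0.568, 0.009, 0.183]), 'tool_rot': array([[-0.446,  0.895, -0.001],
       [ 0.895,  0.446,  0.   ],
       [ 0.001, -0.001, -1.   ]]), 'contact_force': array([ 0.351, -0.687,  0.072]), 'moment': array([ 0.009,  0.063, -0.001]), 'opening': 0.08549371882464434}
wrist cradle 0.59 [358. 287.] [ 0.682 -0.185  0.   ]
wrist cradle 0.58 [ 83. 169.] [0.428 0.056 0.   ]
wrist carrier 0.88 [196. 285.] [0.579 0.01  0.02 ]
wrist frosted_end 0.75 [251. 274.] [ 0.593 -0.045  0.032]
wrist frosted_end 0.26 [398. 126.] [ 0.518 -0.3    0.032]
wrist clear_end 0.72 [330.  50.] [ 0.411 -0.244  0.032]
wrist clear_end 0.55 [138. 301.] [0.565 0.068 0.032]
wrist button_axis 0.56 [206. 302.] [0.593 0.015 0.047]
wrist button_tip 0.74 [175. 297.] [0.576 0.038 0.047]
top cradle 0.88 [140. 344.] [ 0.682 -0.182  0.   ]
top carrier 0.6 [284. 388.] [ 0.319 -0.266  0.02 ]
top frosted_end 0.6 [319. 396.] [ 0.239 -0.278  0.032]
top clear_end 0.89 [249. 380.] [ 0.402 -0.251  0.032]
top button_axis 0.7 [283. 403.] [ 0.321 -0.294  0.047]
top button_tip 0.45 [263. 396.] [ 0.368 -0.283  0.047]
```

View pics/wrist1.png

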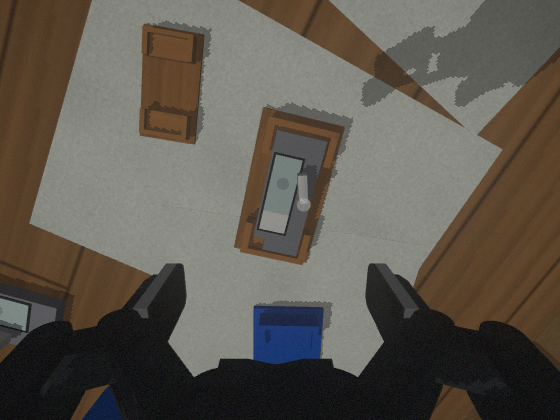

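The close view confirms the choice: brown cradle, notch at about (258,240), frosted white end at (270,222), button pivot at (206,302) and tip at (175,297). The carrier lies at yaw of about -76°. I now lower over the pivot for a more accurate look.

```bash
python3 -m jog '[{"translation":[-0.3,1.2,2.5],"rot":[0,0,0]},{"translation":[-0.3,1.3,2.5],"rot":[0,0,0]},{"translation":[0,0,2.5],"rot":[0,0,-0.12]},{"translation":[0,0,0],"rot":[0,0,0]},{"translation":[0,0,0],"rot":[0,0,0]}]'
cat > look.py <<'E'
from h import *
import sys
np.set_printoptions(precision=4,suppress=True)
hz={'cradle':0.0,'carrier':.02,'frosted_end':.032,'clear_end':.032,'button_axis':.0475,'button_tip':.0475}
o=r.get_obs();print(o['ee_pos'],o['joints'])
s=snap('wrist',sys.argv[1])
for l,z in hz.items():
    for d in cams.mark_of(l,'wrist'): print(l,round(d['conf'],2),np.round(d['point']),ray(s,d['point'],z))
E
python3 look.py w2.png
```

```text
clock: 4.83
ee_pos: [0.592, 0.0145, 0.1066]
tool_rot: [[-0.545, 0.838, -0.004], [0.838, 0.545, 0.001], [0.003, -0.003, -1.0]]
contact_force: [0.3, 1.6, -0.0]
opening: 0.0851
[0.592  0.0145 0.1066] [-0.1466  0.2413  1.8747 -0.      1.03   -0.7231]
cradle 0.69 [ 48. 119.] [0.4296 0.0548 0.    ]
carrier 0.84 [210. 260.] [0.5792 0.0121 0.02  ]
frosted_end 0.68 [281. 236.] [ 0.5934 -0.0441  0.032 ]
clear_end 0.92 [138. 284.] [0.5643 0.0683 0.032 ]
button_axis 0.88 [229. 279.] [0.5941 0.0156 0.0475]
button_tip 0.66 [189. 282.] [0.5804 0.0402 0.0475]
```

View pics/w2.png

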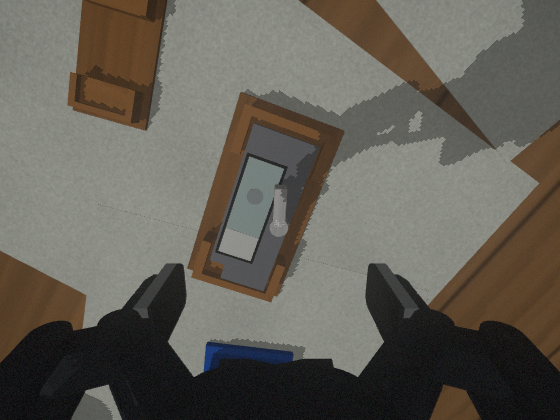

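```bash
python3 -m jog '[{"translation":[0,0.2,2.0],"rot":[0,0,0.06]},{"translation":[0,0,2.0],"rot":[0,0,0]},{"translation":[0,0,0],"rot":[0,0,0]},{"translation":[0,0,0],"rot":[0,0,0]},{"translation":[0,0,0],"rot":[0,0,0]}]' 0.35
python3 look.py w3.png
```

```text
clock: 5.6
ee_pos: [0.5957, 0.0153, 0.0695]
tool_rot: [[-0.496, 0.868, 0.001], [0.868, 0.496, -0.0], [-0.001, 0.001, -1.0]]
contact_force: [-0.6, -0.8, -0.7]
opening: 0.0301
[0.5957 0.0153 0.0695] [-0.1444  0.2971  1.8843 -0.      0.9587 -0.6634]
cradle 0.93 [45. 72.] [0.4295 0.054  0.    ]
carrier 0.72 [223. 248.] [0.577  0.0129 0.02  ]
clear_end 0.9 [138. 275.] [0.5644 0.0698 0.032 ]
button_axis 0.96 [247. 273.] [0.5938 0.0166 0.0475]
button_tip 0.7 [199. 271.] [0.5786 0.0412 0.0475]
```

View pics/w3.png

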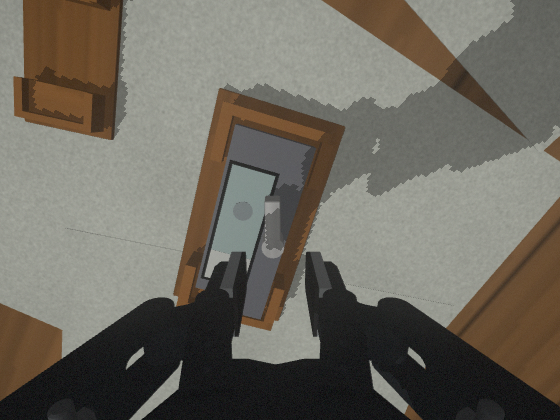

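The fingers straddle the pivot at (247,273) with clearance on both sides, so I go down and grip.

```bash
python3 -m jog '[{"translation":[0.1,-0.1,1.1],"rot":[0,0,0]},{"translation":[0,0,1.1],"rot":[0,0,0]},{"translation":[0,0,1.0],"rot":[0,0,0]},{"translation":[0,0,0],"rot":[0,0,0]},{"translation":[0,0,0],"rot":[0,0,0]}]'
python3 -m jog '[{"translation":[0,0,0],"rot":[0,0,0]},{"translation":[0,0,0],"rot":[0,0,0]},{"translation":[0,0,0],"rot":[0,0,0]},{"translation":[0,0,0],"rot":[0,0,0]},{"translation":[0,0,0],"rot":[0,0,0]}]' 0.0
python3 look.py w4.png
```

```text
clock: 6.37
ee_pos: [0.5924, 0.016, 0.0344]
tool_rot: [[-0.496, 0.868, -0.004], [0.868, 0.496, 0.001], [0.002, -0.003, -1.0]]
contact_force: [-0.1, 0.2, 0.3]
opening: 0.0301
clock: 6.78
ee_pos: [0.5939, 0.0158, 0.0366]
tool_rot: [[-0.496, 0.868, 0.001], [0.868, 0.496, -0.0], [-0.0, 0.0, -1.0]]
contact_force: [-0.0, 0.6, -0.6]
opening: 0.0096
[0.5939 0.0158 0.0366] [-0.1441  0.3436  1.8969  0.      0.9005 -0.6631]
cradle 0.62 [32. 36.] [0.4296 0.0555 0.    ]
carrier 0.68 [244. 250.] [0.5786 0.0146 0.02  ]
clear_end 0.72 [146. 279.] [0.565  0.0697 0.032 ]
button_axis 0.91 [279. 273.] [0.5928 0.0158 0.0475]
```

View pics/w4.png

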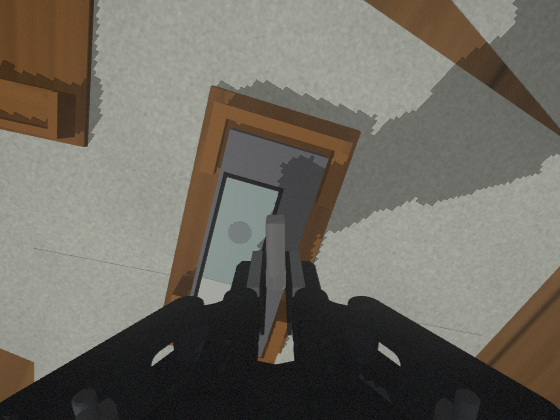

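The grip reads 9.6 mm, which is the width of the tongue. I turn counter-clockwise by about 1.27 rad.

```bash
python3 -m jog '[{"translation":[0,0,0],"rot":[0,0,-0.1]},{"translation":[0,0,0],"rot":[0,0,-0.1]},{"translation":[0,0,0],"rot":[0,0,-0.1]},{"translation":[0,0,0],"rot":[0,0,-0.1]},{"translation":[0,0,0],"rot":[0,0,-0.1]},{"translation":[0,0,0],"rot":[0,0,-0.1]},{"translation":[0,0,0],"rot":[0,0,-0.1]}]'
python3 -m jog '[{"translation":[0,0,0],"rot":[0,0,-0.1]},{"translation":[0,0,0],"rot":[0,0,-0.1]},{"translation":[0,0,0],"rot":[0,0,-0.1]},{"translation":[0,0,0],"rot":[0,0,-0.1]},{"translation":[0,0,0],"rot":[0,0,-0.1]},{"translation":[0,0,0],"rot":[0,0,-0.05]},{"translation":[0,0,0],"rot":[0,0,0]},{"translation":[0,0,0],"rot":[0,0,0]}]'
python3 look.py w5.png; python3 -c "
from h import *
print(r.get_obs()['moment'],r.get_obs()['tool_rot'])"
```

```text
clock: 7.72
ee_pos: [0.5938, 0.0157, 0.0366]
tool_rot: [[-0.94, 0.34, 0.0], [0.34, 0.94, -0.0], [-0.0, -0.0, -1.0]]
contact_force: [-0.2, 0.2, 0.4]
opening: 0.0098
clock: 8.38
ee_pos: [0.5938, 0.0157, 0.0365]
tool_rot: [[-0.981, -0.196, 0.0], [-0.196, 0.981, -0.0], [-0.0, -0.0, -1.0]]
contact_force: [-0.9, -0.4, 1.4]
opening: 0.0097
[0.5938 0.0157 0.0365] [-0.1442  0.3438  1.8968 -0.0003  0.9009 -1.9117]
carrier 0.95 [227. 271.] [0.5783 0.0107 0.02  ]
frosted_end 0.68 [238. 158.] [ 0.5912 -0.0454  0.032 ]
clear_end 0.73 [235. 390.] [0.5663 0.0704 0.032 ]
button_axis 0.87 [276. 274.] [0.5924 0.0157 0.0475]
[-0.08890349  0.11788563 -0.05547206] [[-9.80494991e-01 -1.96543930e-01  2.36222806e-04]
 [-1.96543978e-01  9.80494990e-01 -1.98902075e-04]
 [-1.92522282e-04 -2.41450659e-04 -9.99999952e-01]]
```

View pics/w5.png

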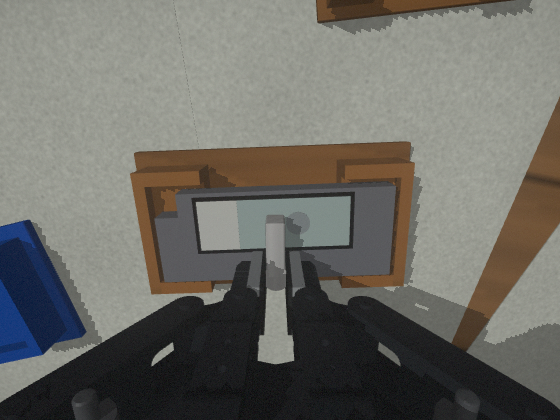

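The tongue now lies across the glass, with its tip at (220,275), and is at about 1.53 rad. Next I release, rise, turn back and check.

```bash
python3 -m jog '[{"translation":[0,0,0],"rot":[0,0,0]},{"translation":[0,0,0],"rot":[0,0,0]},{"translation":[0,0,0],"rot":[0,0,0]},{"translation":[0,0,0],"rot":[0,0,0]},{"translation":[0,0,-2],"rot":[0,0,0]},{"translation":[0,0,-3],"rot":[0,0,0]},{"translation":[0,0,-2.5],"rot":[0,0,0]}]' 0.35
python3 -m jog '[{"translation":[0,0,0],"rot":[0,0,0.12]},{"translation":[0,0,0],"rot":[0,0,0.12]},{"translation":[0,0,0],"rot":[0,0,0.12]},{"translation":[0,0,0],"rot":[0,0,0.12]},{"translation":[0,0,0],"rot":[0,0,0.12]},{"translation":[0,0,0],"rot":[0,0,0.12]},{"translation":[0,0,0],"rot":[0,0,0.12]}]' 1
python3 -m jog '[{"translation":[0,0,0],"rot":[0,0,0.12]},{"translation":[0,0,0],"rot":[0,0,0.12]},{"translation":[0,0,0],"rot":[0,0,0.12]},{"translation":[0,0,0],"rot":[0,0,0.12]},{"translation":[0,0,0],"rot":[0,0,0.12]},{"translation":[0,0,0],"rot":[0,0,0.08]},{"translation":[0,0,0],"rot":[0,0,0]},{"translation":[0,0,0],"rot":[0,0,0]}]'
python3 look.py w6.png
```

```text
clock: 9.32
ee_pos: [0.5932, 0.0159, 0.1117]
tool_rot: [[-0.98, -0.197, -0.001], [-0.197, 0.98, 0.0], [0.001, 0.001, -1.0]]
contact_force: [1.3, -0.4, 0.6]
opening: 0.0296
clock: 9.9
ee_pos: [0.5936, 0.0159, 0.1112]
tool_rot: [[-0.797, 0.603, -0.0], [0.603, 0.797, 0.0], [0.0, -0.0, -1.0]]
contact_force: [0.5, -0.2, 0.2]
opening: 0.0854
clock: 10.57
ee_pos: [0.5936, 0.0159, 0.1112]
tool_rot: [[-0.249, 0.969, -0.0], [0.969, 0.249, 0.0], [0.0, -0.0, -1.0]]
contact_force: [0.3, -0.5, -0.2]
opening: 0.0855
[0.5936 0.0159 0.1112] [-0.144   0.2365  1.871   0.0001  1.0342 -0.3953]
cradle 0.61 [110.  85.] [0.4298 0.0556 0.    ]
carrier 0.63 [214. 257.] [0.5792 0.0125 0.02  ]
frosted_end 0.95 [287. 256.] [ 0.5932 -0.0447  0.032 ]
clear_end 0.93 [139. 254.] [0.5643 0.0695 0.032 ]
button_axis 0.95 [224. 275.] [0.5929 0.0168 0.0475]
button_axis 0.24 [140. 257.] [0.567  0.0705 0.0475]
button_tip 0.62 [224. 235.] [0.5654 0.0099 0.0475]
```

View pics/w6.png

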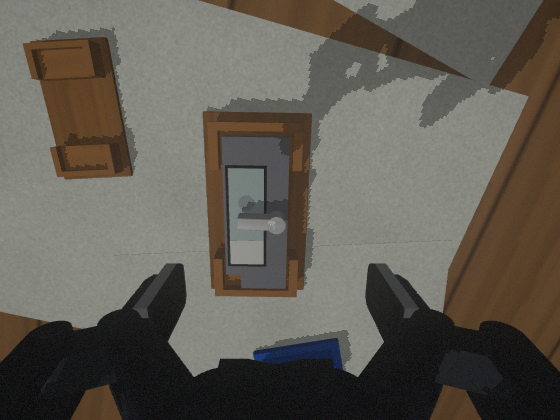

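The tongue is across (about 1.56 rad) and the tool yaw matches the carrier. Now I centre on the carrier, go down and grip.

```bash
python3 -m jog '[{"translation":[0,-1.5,0],"rot":[0,0,0]},{"translation":[0,0,2.5],"rot":[0,0,0]},{"translation":[0,0,2.5],"rot":[0,0,0]},{"translation":[0,0,2.5],"rot":[0,0,0]},{"translation":[0,0,1.5],"rot":[0,0,0]},{"translation":[0,0,1.0],"rot":[0,0,0]},{"translation":[0,0,0],"rot":[0,0,0]},{"translation":[0,0,0],"rot":[0,0,0]}]'
python3 -m jog '[{"translation":[0,0,0],"rot":[0,0,0]},{"translation":[0,0,0],"rot":[0,0,0]},{"translation":[0,0,0],"rot":[0,0,0]},{"translation":[0,0,0],"rot":[0,0,0]},{"translation":[0,0,0],"rot":[0,0,0]},{"translation":[0,0,0],"rot":[0,0,0]}]' 0
python3 look.py w7.png
```

```text
clock: 11.58
ee_pos: [0.5793, 0.0121, 0.0113]
tool_rot: [[-0.247, 0.969, -0.0], [0.969, 0.247, 0.0], [0.0, -0.0, -1.0]]
contact_force: [0.5, -0.3, 0.8]
opening: 0.0853
clock: 12.08
ee_pos: [0.5805, 0.0119, 0.013]
tool_rot: [[-0.247, 0.969, 0.003], [0.969, 0.247, -0.0], [-0.001, 0.003, -1.0]]
contact_force: [-0.5, -0.3, 5.9]
opening: 0.0467
[0.5805 0.0119 0.013 ] [-0.1541  0.3562  1.9352  0.      0.8473 -0.4032]
carrier 0.81 [268. 276.] [0.5797 0.0159 0.02  ]
carrier 0.54 [305. 241.] [ 0.5676 -0.0083  0.02  ]
clear_end 0.85 [154. 274.] [0.5651 0.0705 0.032 ]
button_axis 0.7 [305. 314.] [0.595  0.0177 0.0475]
button_tip 0.89 [303. 242.] [0.5667 0.0117 0.0475]
```

View pics/w7.png

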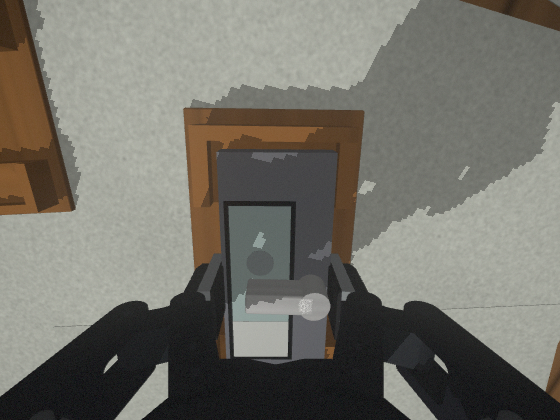

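The grip reads 46.7 mm across the carrier, with the button between the fingers. I lift straight up.

```bash
python3 -m jog '[{"translation":[0,0,0],"rot":[0,0,0]},{"translation":[0,0,-1],"rot":[0,0,0]},{"translation":[0,0,-2],"rot":[0,0,0]},{"translation":[0,0,-2.5],"rot":[0,0,0]},{"translation":[0,0,-2.5],"rot":[0,0,0]},{"translation":[0,0,-2.5],"rot":[0,0,0]},{"translation":[0,0,-2.5],"rot":[0,0,0]},{"translation":[0,0,-2.5],"rot":[0,0,0]},{"translation":[0,0,0],"rot":[0,0,0]},{"translation":[0,0,0],"rot":[0,0,0]}]'
python3 - <<'E'
from h import *
s=snap('wrist','w8.png'); snap('scene','s8.png'); print(r.get_obs()['joints'])
E
```

```text
clock: 13.27
ee_pos: [0.5798, 0.012, 0.168]
tool_rot: [[-0.247, 0.969, 0.003], [0.969, 0.247, -0.001], [-0.001, 0.003, -1.0]]
contact_force: [-0.7, 0.5, -2.1]
opening: 0.0469
[-1.54216259e-01  1.40513644e-01  1.87528720e+00 -1.06594492e-05
  1.12891966e+00 -4.03226803e-01]
```

View pics/w8.png

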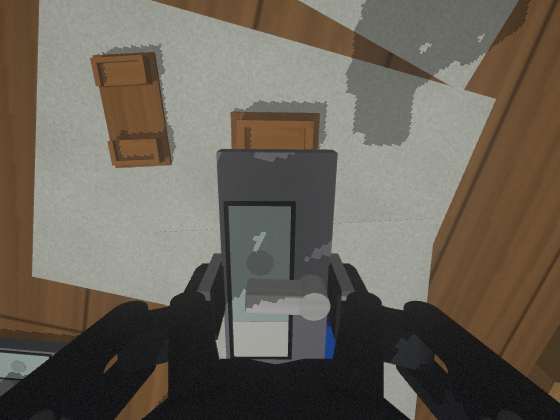

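View pics/s8.png

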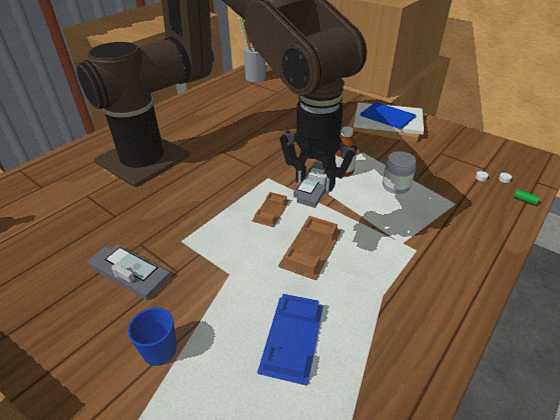

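The carrier is held level and has not moved in the grip. I raise it further, then tilt about tool y (negative turn, frosted end up).

```bash
python3 -m jog '[{"translation":[0,0,-2],"rot":[0,0,0]},{"translation":[0,0,-3],"rot":[0,0,0]},{"translation":[0,0,-3],"rot":[0,0,0]},{"translation":[0,0,-2],"rot":[0,0,0]},{"translation":[0,0,0],"rot":[0,-0.05,0]},{"translation":[0,0,0],"rot":[0,-0.05,0]},{"translation":[0,0,0],"rot":[0,-0.05,0]},{"translation":[0,0,0],"rot":[0,-0.05,0]}]'
python3 -m jog '[{"translation":[0,0,0],"rot":[0,-0.06,0]},{"translation":[0,0,0],"rot":[0,-0.06,0]},{"translation":[0,0,0],"rot":[0,-0.06,0]},{"translation":[0,0,0],"rot":[0,-0.06,0]},{"translation":[0,0,0],"rot":[0,-0.06,0]},{"translation":[0,0,0],"rot":[0,-0.06,0]},{"translation":[0,0,0],"rot":[0,-0.06,0]},{"translation":[0,0,0],"rot":[0,-0.06,0]},{"translation":[0,0,0],"rot":[0,0,0]},{"translation":[0,0,0],"rot":[0,0,0]}]'
python3 - <<'E'
from h import *
s=snap('wrist','w9.png')
for l in ['frosted_end','clear_end','button_axis','button_tip']: print(l,[(round(d['conf'],2),d['point']) for d in cams.mark_of(l,'wrist')])
snap('scene','s9.png'); print(r.get_obs()['joints'],r.get_obs()['joint_vel'])
E
```

```text
clock: 14.03
ee_pos: [0.5781, 0.012, 0.2636]
tool_rot: [[-0.242, 0.969, 0.045], [0.95, 0.246, -0.194], [-0.199, -0.004, -0.98]]
contact_force: [0.3, -0.7, -1.8]
opening: 0.0469
clock: 14.87
ee_pos: [0.578, 0.0126, 0.2632]
tool_rot: [[-0.196, 0.969, 0.151], [0.754, 0.247, -0.608], [-0.627, -0.005, -0.779]]
contact_force: [-0.1, -0.9, -0.8]
opening: 0.0463
frosted_end [(0.8, [169.9, 15.3]), (0.51, [307.6, 312.6])]
clear_end [(0.78, [153.8, 277.0]), (0.59, [176.0, 124.5])]
button_axis [(0.83, [308.2, 314.2]), (0.57, [194.3, 74.9])]
button_tip [(0.79, [304.6, 240.8]), (0.68, [193.0, 98.4])]
[ 0.11401668  0.06247517  1.86990694 -0.72882971  1.20866106  0.13458592] [ 0.00266334 -0.00252536  0.00045783 -0.00162277 -0.00108932  0.00214513]
```

View pics/w9.png

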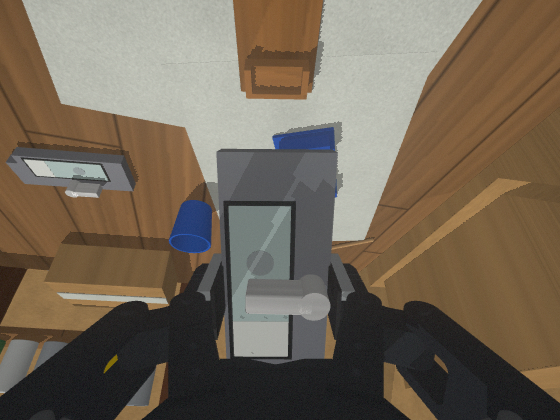

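View pics/s9.png

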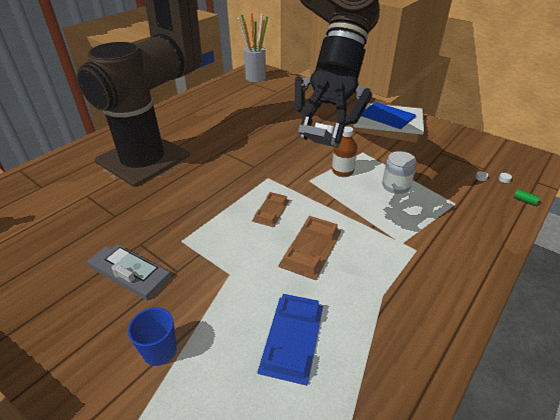

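The carrier sits in the same wrist pixels as before the tilt (clear end at (154,277)), so it has not slipped. The slope is asin(0.627) ≈ 39° with the frosted end up, the button is across and the arm is still. I hand the job in.

```bash
python3 -c "
from h import *
print(ticket.job_done())"
```

```text
the job is handed in; nothing more can be done
None
```

I turned the turnbutton across the glass, lifted the carrier out of the large brown cradle and handed the job in with the arm still holding it for reading. No verdict was reported.

- **Turnbutton:** I gripped the tongue (9.6 mm between the fingers) and turned it 1.25 rad while the carrier lay in its cradle. Afterwards I measured it at about 1.56 rad. It looked unchanged in the last wrist picture.
- **Presentation:** the long axis slopes about 39° with the frosted, notched end higher. This comes from the tool pose, since the carrier had not moved in the grip. The glass faces up, and the tool tip is at 26 cm, with the carrier's middle at about that height.
- **Steadiness:** the grip read 46 mm across the carrier and joint speeds were near zero at about 15 s. In the last pictures the carrier touches only the fingers, and the bottle, tin and cup are where they were.

No check failed. The networks gave some wrong detections: in the last picture the best "frosted_end" was the larger look-alike on the table. The real frosted end was mostly hidden behind the gripper there, so I relied on the earlier unobstructed views and the unchanged position of the clear end.

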